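# Put the washed seasoning containers away in the station caddy

## Task

Put the three washed containers (shaker, jar and tub) away from the draining rack into the empty front row of the steel caddy, each standing upright in the compartment directly in front of the one like it, so that the front row repeats the order of the back row. The open tub must end up closed, with its lid pressed down until it snaps fully home. Do not disturb the containers that already stand in the caddy's back row.

Things in the scene. Friction and masses are not known exactly. Their poses are not given: they have to be found in the camera images.
- shaker: the washed steel shaker on the draining rack: a closed steel cylinder 62 mm in diameter, 95 mm tall, with a slightly wider (64 mm) collar from 78 to 87 mm up and a low domed top with small holes; about 160 g. Origin: centre of its underside, z up along its axis
- jar: the washed, empty clear glass jar on the draining rack: 58 mm in diameter up to 76 mm, then a narrower shoulder, with a black screw cap 54 mm wide on top; 100 mm tall; about 170 g. Origin: centre of its underside, z up along its axis
- tub: the washed, open off-white plastic tub on the draining rack: straight-sided, 63 mm outside diameter, 75 mm tall, mouth 55 mm wide inside, with a snap lip 4 mm deep just inside the mouth; about 60 g. Origin: centre of its underside, z up along its axis
- tub_lid: the tub's lid, right way up in front of the row: disc 66 mm wide, 5 mm thick (edge 14 to 19 mm above the origin), over a plug 52 mm wide, 14 mm deep, tapered at the foot. 3 sprung beads on the plug catch under the tub's lip: merely laid on, it stands some 8 mm proud; push down with some 5 to 8 N to snap home, disc on the rim, its origin 61 mm above the tub's. 40 g. Origin: centre of its underside
- caddy_shaker: the shaker already in the caddy's back row, the same in shape and size as shaker; it is loose, not fixed. Origin: centre of its underside
- caddy_jar: the jar already in the caddy's back row, the same in shape and size as jar; loose. Origin: centre of its underside
- caddy_tub: the closed tub already in the caddy's back row, like tub with its lid on (80 mm tall over all, lid 66 mm wide); loose. Origin: centre of its underside
- caddy: the steel caddy, fixed: an open box 204 mm (x) by 300 mm (y), two rows of three compartments, each 96 by 94.7 mm inside, centred at x = -50 mm (front row, nearer to the robot, empty at the start) or +50 mm (back row) and y = -98.7, 0 or +98.7 mm. Floor 4 mm above the table; outer walls 34 mm high, dividers 29.5 mm. Origin: centre of its underside, z up
- draining_rack: the draining rack, fixed: a sheet pan 241 mm (x) by 330 mm (y), rim 27 mm high, with a wire grid whose top is 17.5 mm above the table. On it the washed containers stand in a row along y, about 100 mm apart, at x = +35 mm; the lid lies at x = -65 mm. Rack and caddy may change sides. Origin: centre of its underside
Things that resemble listed ones, but are neither listed nor needed, are in the scene too. Leave any blue or orange look-alike of the caddy_shaker alone.

How it is judged:
At the end, for the whole second after the job is handed in: Shaker, jar and tub stand upright at rest on the caddy's floor, in the front compartment (within 20 mm of its centre) before their like; the lid is on the tub within 1.8 mm of fully home, centred to 5 mm; the back row is upright, within 15 mm of where it was (x of shaker in the frame of caddy between -0.07 and -0.03 m and ((y of shaker in the frame of caddy between -0.1187 and -0.0787 m and y of caddy_shaker in the frame of caddy between -0.1287 and -0.0687 m) or (y of shaker in the frame of caddy between -0.02 and 0.02 m and y of caddy_shaker in the frame of caddy between -0.03 and 0.03 m) or (y of shaker in the frame of caddy between 0.0787 and 0.1187 m and y of caddy_shaker in the frame of caddy between 0.0687 and 0.1287 m)) and z of each of shaker, jar, tub in the frame of caddy below 0.009 m and angle between each of shaker, caddy_shaker, jar, caddy_jar, tub, caddy_tub's own z axis and vertical below 0.12 rad and linear speed of each of shaker, jar, tub, tub_lid below 0.02 m/s and distance of each of caddy_shaker, caddy_jar, caddy_tub from where it was at the start of the episode below 0.015 m and x of jar in the frame of caddy between -0.07 and -0.03 m and ((y of jar in the frame of caddy between -0.1187 and -0.0787 m and y of caddy_jar in the frame of caddy between -0.1287 and -0.0687 m) or (y of jar in the frame of caddy between -0.02 and 0.02 m and y of caddy_jar in the frame of caddy between -0.03 and 0.03 m) or (y of jar in the frame of caddy between 0.0787 and 0.1187 m and y of caddy_jar in the frame of caddy between 0.0687 and 0.1287 m)) and x of tub in the frame of caddy between -0.07 and -0.03 m and ((y of tub in the frame of caddy between -0.1187 and -0.0787 m and y of caddy_tub in the frame of caddy between -0.1287 and -0.0687 m) or (y of tub in the frame of caddy between -0.02 and 0.02 m and y of caddy_tub in the frame of caddy between -0.03 and 0.03 m) or (y of tub in the frame of caddy between 0.0787 and 0.1187 m and y of caddy_tub in the frame of caddy between 0.0687 and 0.1287 m)) and z of tub_lid in the frame of tub between 0.058 and 0.0628 m and horizontal distance between tub_lid and tub below 0.005 m and angle between the z axis of tub_lid and the z axis of tub, either way round below 0.06 rad); the robot touches nothing.
It fails at once if the shaker already standing in the caddy's back row is pushed more than 15 mm from its place or tipped (distance of caddy_shaker from where it was at the start of the episode above 0.015 m or angle between caddy_shaker's own z axis and vertical above 0.25 rad).
It fails at once if the jar already standing in the caddy's back row is pushed more than 15 mm from its place or tipped (distance of caddy_jar from where it was at the start of the episode above 0.015 m or angle between caddy_jar's own z axis and vertical above 0.25 rad).
It fails at once if the tub already standing in the caddy's back row is pushed more than 15 mm from its place or tipped (distance of caddy_tub from where it was at the start of the episode above 0.015 m or angle between caddy_tub's own z axis and vertical above 0.25 rad).
It also fails if it takes over 112 s, if anything falls off the work surface, if the arm or the gripper's body presses on something with over 40 N, if the wrist force passes 120 N, or if a joint passes its speed limit or range.

## Robot

A 6-joint arm with a two-finger parallel gripper is mounted at the origin on the work surface. World frame = base frame: x ahead of the robot, y to its left, z up, the work surface at z = 0. Lengths are in m, angles in rad, forces in N, time in s.
With the tool pointing down it reaches from about 0.35 to 0.975 m from the base axis. Payload 4.9 kg.
Tool frame: the origin (TCP) lies on the centre line of the jaws, within the pads' length; the fingertips stand 17 mm ahead of it and the grasp point (between the pads) lies 2 mm behind it; x points along the fingers, y is the direction in which the jaws open and shut, and the axes are right-handed (so a half turn about x gives the same grasp; the last joint's range is limited). The gripper opens to 85 mm and grips with 20 to 120 N. Pads are 22 mm wide; open, the fingers measure 114 mm over their backs; the gripper's body (76 mm by 85 mm) begins 54 mm behind the grasp point. The pads swing forward as they close: fully open they stand 13 mm farther back than shut.
Start: joints at [-1.223, 0.053, 1.613, -0, 1.476, -0.119], TCP at [0.281, -0.558, 0.248] pointing down, gripper open.
Joint ranges: [-3.01, 3.01], [-1.01, 2.22], [0.06, 2.58], [-1.02, 4.17], [0.09, 2.62], [-3.14, 3.14]. Speed limits (rad/s): [2.57, 2.57, 3.14, 3.14, 3.14, 3.14].

## Interface

Orientations are given as a unit quaternion [w, x, y, z].
In Python, from plant import status, viewer, manip gives the robot as it stands.
- The arm moves only by the tool drive_tool, never from a script. Its argument "plan" is a list of rows, each a list of 4 numbers: the shift along the tool's x, y, z in m, then the turn about the tool's x in units of 8 degrees (1.0 is 8 degrees). A call has 1 to 12 rows; each row is the pose to reach, as a shift and turn from the pose commanded when the call began, along the tool's axes at that moment; what a row does not reach only later rows make up. A row lasts 1/10 s, in which the tool goes at most 50 mm and 8.59 degrees, less where a joint would pass 70% of its speed; a pose out of reach is approached as far as the arm can. A call with a gripper value outside its range is refused whole. "fingers" is the finger opening in m, from 0 to 0.0854, set as the call begins (left out, the last holds). The fingers move at their own pace and stop on an object; the grip force is fixed at half the most. Time passes only in rows, so rows that repeat a pose let the fingers close. It gives the time, the measured TCP pose, the force and the opening at its end, in the units of the state.
- status.state(): the state, without advancing time (a new reading comes with each control period).
- viewer.grab_frame(name): name is "side" or "top" or "wrist"; returns the picture (480x640x3 uint8, blue, green, red); there is no depth.
- viewer.calibration(name): a dict with "vfov" (degrees; the focal length in pixels is half the picture's height over the tangent of half this angle, whatever the lens; pixels are square), "cx", "cy" (the principal point, pixels), "rvec" (rotation vector, rad) and "tvec" (3), from world to camera coordinates, as OpenCV has them. Camera axes: x right, y down, z forward; pixel columns grow to the right and rows downward; lengths in m; the calibration is good to about 2 mm. A picture is of the moment at which its call begins: read the wrist's pose just before it. calibration takes no time and is no camera call; for the wrist camera it gives the pose at the moment of the call.
- manip.job_done(): hands the job in, once; it reports no verdict.
The state is a dict: "time": time; "joint_pos": joint angles; "joint_vel": joint speeds; "joint_efforts": joint torques, N m; "tool_pos": TCP position; "tool_rot": TCP orientation; "contact_force": force on the tool from outside, world axes, zero at the start; "ft_torque": the same for the moment, N m; "gripper_width": opening from 0.0 (shut) to 1.0 (fully open).
Only numpy, scipy, OpenCV 4.12 (cv2) and the standard library are available. Lean on these libraries where they do the work, as an engineer would, in place of code of your own. Each camera call takes 0.05 s, during which the arm holds its last target. There are 200 camera calls.

## Working session

There is one attempt and no reset: what is moved stays moved. The work goes in short steps, Python scripts to look and compute and a tool call to move; the robot and the scene stay as the last step left them, time stands still between calls to the robot, and variables do not carry over. Pictures are saved under pics/ and viewed, about 12 in all and at most 16, crops included, and the job is handed in when it is done.

Besides the shell and the picture viewer there is one more tool, called after ">>>" by a JSON object that holds its "op" and its "data", one argument or row to a line. drive_tool: Moves the arm, as the interface text tells. Its arguments: {"type":"object","properties":{"plan":{"type":"array","items":{"type":"array","items":{"type":"number"}}},"fingers":{"type":"number"}},"required":["plan"]}

```bash
ls; mkdir -p pics; python3 - <<'E'
from plant import status, viewer
import cv2
print(status.state())
for n in("top","side"):
    cv2.imwrite(f"pics/{n}0.png",viewer.grab_frame(n)); print(n,viewer.calibration(n))
E
```

```text
pics
{'time': 0.0, 'joint_pos': array([-1.22298675e+00,  5.33693282e-02,  1.61428554e+00,  1.05410280e-05,
        1.47598506e+00, -1.18996989e-01]), 'joint_vel': array([-0.00075297,  0.00090159,  0.00054133,  0.00030892, -0.0013914 ,
        0.00028818]), 'joint_efforts': array([ 1.33271584e-03, -3.93684661e+01, -3.70177174e+01, -6.77214803e-05,
        7.02037913e-03,  8.62722629e-06]), 'tool_pos': array([ 0.28107828, -0.55757937,  0.2470603 ]), 'tool_rot': array([-0.16282668, -0.68785428, -0.16426571,  0.68801217]), 'contact_force': array([-0.37714782, -0.06466993, -0.74405879]), 'ft_torque': array([0.02086313, 0.002241  , 0.00298416]), 'gripper_width': 1.004859841894952}
top {'vfov': 42.06980906238894, 'cx': 318.08601837319134, 'cy': 232.3780501643586, 'rvec': array([ 2.14733333, -2.12699723,  0.16494868]), 'tvec': array([0.03793743, 0.52236947, 1.5529928 ])}
side {'vfov': 53.3318716665728, 'cx': 326.9970914692924, 'cy': 238.4776809984211, 'rvec': array([ 0.57616737, -2.75220618,  1.04148887]), 'tvec': array([0.50753038, 0.15870437, 0.9888952 ])}
```

View pics/top0.png

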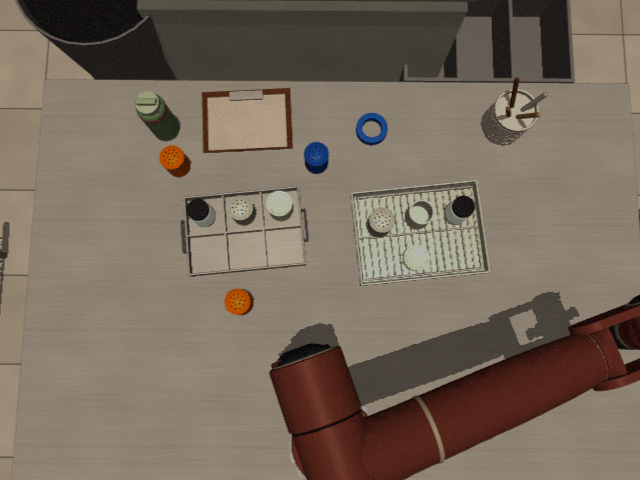

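View pics/side0.png

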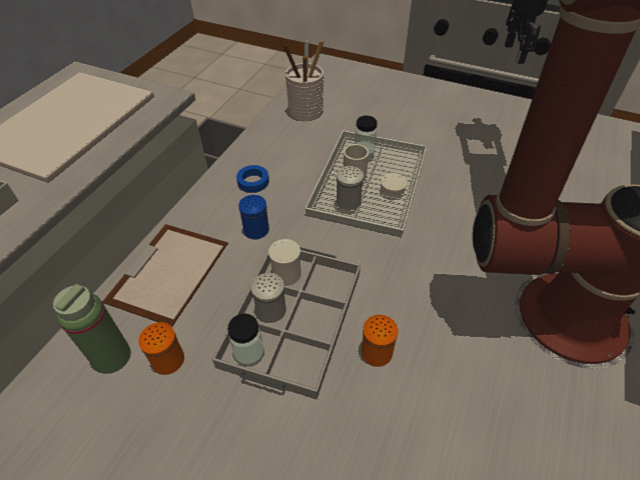

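The top view shows the caddy at about (247,231). Its back row, left to right, is jar (200,210), shaker (241,208), closed tub (279,204). The rack holds the shaker (381,220), open tub (419,214), jar (461,208) and lid (416,258).
Possible mix-ups:
- **Shaker:** steel on rack (381,220), steel in caddy (241,208), orange (172,158) and (238,301), blue (316,155).
- **Jar:** rack (461,208), caddy (200,210).
- **Tub:** rack (419,214), caddy (279,204), blue ring (371,128).

I choose the three on the rack, and check that in a close crop.

```bash
cat > h.py <<'E'
import numpy as np, cv2
from plant import status, viewer
def K(c):
    f=240/np.tan(np.radians(c["vfov"])/2); return np.array([[f,0,c["cx"]],[0,f,c["cy"]],[0,0,1.]])
def ray(c,uv):
    R=cv2.Rodrigues(c["rvec"])[0]; o=-R.T@c["tvec"]
    return o,R.T@np.linalg.solve(K(c),[uv[0],uv[1],1.])
def onz(c,uv,z):
    o,d=ray(c,uv); return o+d*(z-o[2])/d[2]
def proj(c,P):
    return cv2.projectPoints(np.float64(P).reshape(-1,3),c["rvec"],c["tvec"],K(c),None)[0].reshape(-1,2)
E
python3 - <<'E'
from h import *
a=cv2.imread("pics/top0.png")[175:295,178:498]; b=cv2.imread("pics/side0.png")[110:240,230:440]
A=cv2.resize(a,None,fx=2.5,fy=2.5,interpolation=cv2.INTER_CUBIC)
B=cv2.resize(b,None,fx=2.2,fy=2.2,interpolation=cv2.INTER_CUBIC)
for i in range(0,320,20): cv2.putText(A,str(178+i),(int(i*2.5),8),0,.3,(0,0,255)); cv2.line(A,(int(i*2.5),8),(int(i*2.5),14),(0,0,255))
for i in range(5,120,20): cv2.putText(A,str(175+i),(0,int(i*2.5)),0,.3,(0,0,255)); cv2.line(A,(18,int(i*2.5)),(24,int(i*2.5)),(0,0,255))
C=np.zeros((600,800,3),np.uint8); C[:300,:800]=A; C[305:305+B.shape[0],:B.shape[1]]=B
cv2.imwrite("pics/crop.png",C)
E
```

```text
(no output)
```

View pics/crop.png

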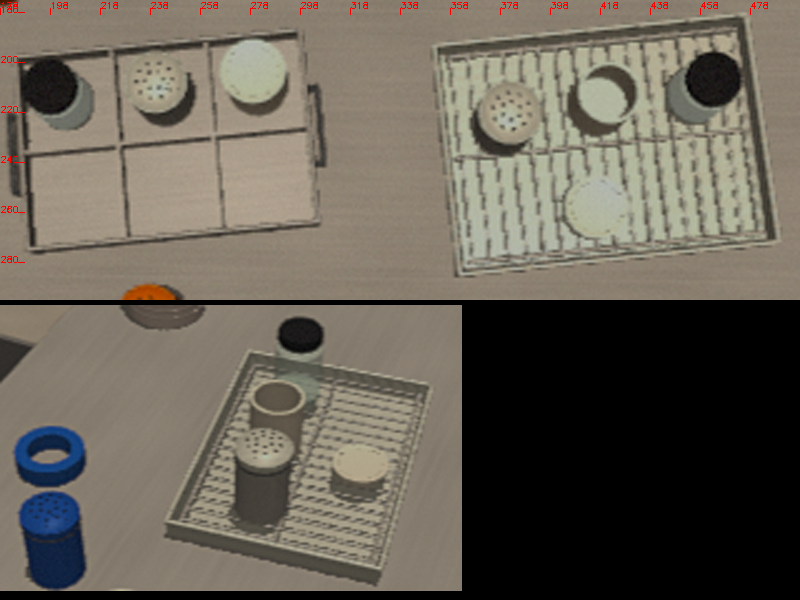

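The crop confirms the choice. The steel shaker, open tub, jar with black cap and lid all stand on the rack, and the side view agrees.

```bash
python3 - <<'E'
from h import *
c=viewer.calibration("top")
px=lambda X,Y:(178+X/2.5-.3,175+Y/2.5-.3)
def box(P,z,dx,dy):
    W=np.array([onz(c,px(*p),z) for p in P])   # TL TR BR BL ; up=+x left=+y
    ctr=W.mean(0); e=W[0]-W[1]+W[3]-W[2]; a=np.arctan2(-e[0],e[1])
    print("ctr",ctr.round(4),"yaw",a.round(4),"sides",[np.linalg.norm(W[i]-W[i-1]).round(3) for i in range(4)]); return ctr,a
R2=lambda a:np.array([[np.cos(a),-np.sin(a)],[np.sin(a),np.cos(a)]])
cc,ca=box([(20,57),(301,31),(320,223),(32,250)],.034,.204,.3)
for y in(.0987,0,-.0987): print("slot",y,(cc[:2]+R2(ca)@[-.05,y]).round(4))
rc,ra=box([(432,46),(748,16),(778,240),(458,275)],.027,.241,.33)
for n,p,z in[("shaker",(510,111),.107),("tub",(608,93),.0925),("jar",(713,79),.1175),("lid",(597,207),.0365),("cshaker",(157,81),.093),("cjar",(48,85),.104),("ctub",(253,71),.084)]:
    w=onz(c,px(*p),z)[:2]; o,a=(rc,ra) if n[0]!="c" else (cc,ca)
    print(n,w.round(4),(R2(a).T@(w-o[:2])).round(4))
s=viewer.calibration("side")
for n,u,z in [("shaker",(230+264/2.2,110+(449-305)/2.2),.107),("tub",(230+278/2.2,110+(399-305)/2.2),.0925),("jar",(230+300/2.2,110+(335-305)/2.2),.1175),("lid",(230+360/2.2,110+(464-305)/2.2),.0365)]:
    print("side",n,onz(s,u,z).round(4))
from scipy.spatial.transform import Rotation as Ro
q=status.state()["tool_rot"]; print(Ro.from_quat(q,scalar_first=True).as_matrix().round(4))
E
```

```text
ctr [0.5265 0.2307 0.034 ] yaw 0.1034 sides [np.float64(0.201), np.float64(0.293), np.float64(0.201), np.float64(0.294)]
slot 0.0987 [0.4666 0.3237]
slot 0 [0.4768 0.2255]
slot -0.0987 [0.487  0.1274]
ctr [ 0.528  -0.2179  0.027 ] yaw 0.112 sides [np.float64(0.24), np.float64(0.332), np.float64(0.236), np.float64(0.329)]
shaker [ 0.546  -0.1133] [0.0295 0.1019]
tub [ 0.5677 -0.2122] [0.0401 0.0012]
jar [ 0.5777 -0.311 ] [ 0.039  -0.0981]
lid [ 0.4603 -0.2082] [-0.0662  0.0172]
cshaker [0.5757 0.2363] [0.0494 0.0005]
cjar [0.5685 0.3425] [0.0532 0.1069]
ctub [0.5886 0.1416] [ 0.0525 -0.095 ]
side shaker [ 0.5412 -0.1046  0.107 ]
side tub [ 0.5642 -0.2063  0.0925]
side jar [ 0.5734 -0.2976  0.1175]
side lid [ 0.4585 -0.201   0.0365]
[[-6.000e-04  4.501e-01 -8.930e-01]
 [ 1.800e-03 -8.930e-01 -4.501e-01]
 [-1.000e+00 -1.900e-03 -2.000e-04]]
```

>>> {"op": "drive_tool", "data": {
  "plan": [
    [-0.053, -0.221, -0.357, 2.6],
    [-0.053, -0.221, -0.357, 2.6],
    [-0.053, -0.221, -0.357, 2.6],
    [-0.053, -0.221, -0.357, 2.6],
    [-0.053, -0.221, -0.357, 2.6],
    [-0.053, -0.221, -0.357, 2.6],
    [-0.053, -0.221, -0.357, 2.6],
    [-0.053, -0.221, -0.357, 2.6],
    [-0.053, -0.221, -0.357, 2.6],
    [-0.053, -0.221, -0.357, 2.6],
    [-0.053, -0.221, -0.357, 2.6],
    [-0.053, -0.221, -0.357, 2.6]
  ],
  "fingers": 0.0854
}}

```text
time: 1.3
tool_pos: [0.5, -0.2009, 0.3007]
tool_rot: [-0.036, -0.706, -0.036, 0.707]
contact_force: [-0.0, 0.0, -0.4]
gripper_width: 1.0
```

```bash
cat >> h.py <<'E'
from scipy.spatial.transform import Rotation as Ro
def go(x=None,y=None,z=None,yaw=None):
    "tool shift + turn to a world target; yaw = world angle of tool y, deg"
    s=status.state(); R=Ro.from_quat(s["tool_rot"],scalar_first=True).as_matrix(); p=s["tool_pos"]
    t=np.array([p[i] if v is None else v for i,v in enumerate((x,y,z))])
    y0=np.degrees(np.arctan2(R[1,1],R[0,1])); d=0 if yaw is None else -(yaw-y0)
    return (R.T@(t-p)).round(4), round(((d+180)%360-180)/8,2)
def st():
    s=status.state(); R=Ro.from_quat(s["tool_rot"],scalar_first=True).as_matrix()
    print("t",round(s["time"],2),"p",s["tool_pos"].round(4),"yaw",np.degrees(np.arctan2(R[1,1],R[0,1])).round(2),"F",s["contact_force"].round(1),"w",round(s["gripper_width"]*85.4,1),"q",s["joint_pos"].round(2))
E
python3 - <<'E'
from h import *
st(); c=viewer.calibration("wrist"); print(c)
im=viewer.grab_frame("wrist"); cv2.imwrite("pics/w0.png",im); np.save("w0.npy",np.array([c],dtype=object),allow_pickle=True)
for n,p in dict(shaker=(.546,-.1133,.1),tub=(.5677,-.2122,.0925),jar=(.5777,-.311,.1175),lid=(.46,-.208,.0365)).items(): print(n,proj(c,p).round())
E
```

```text
t 1.3 p [ 0.5    -0.2009  0.3007] yaw -84.13 F [-0.   0.  -0.4] w 85.4 q [-0.52 -0.18  1.75 -0.    1.57  0.95]
{'vfov': 61.521779708086726, 'cx': 320.81107674226104, 'cy': 234.54817626179633, 'rvec': array([-2.17382739,  1.96031082,  0.27129112]), 'tvec': array([-0.25022205,  0.40896747,  0.55884837])}
shaker [[218. 139.]]
tub [[345. 124.]]
jar [[481. 124.]]
lid [[325. 234.]]
```

View pics/w0.png

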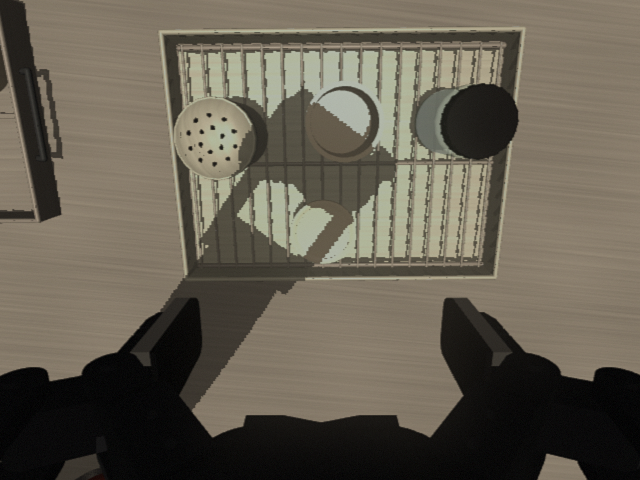

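The wrist view shows the shaker at (214,138), tub mouth at (344,121), jar cap at (480,121) and lid at (323,231). All lie within about 4 px of the points predicted from the top view.

```bash
python3 - <<'E'
from h import *
c=viewer.calibration("wrist")
for n,u,z in[("shaker",(214,138),.1),("tub",(344,121),.0925),("jar",(480,121),.1175),("lid",(323,231),.0365)]: print(n,onz(c,u,z).round(4))
for z in(.2,.076): print(go(.547,-.111,z,-84.1))
E
```

```text
shaker [ 0.5464 -0.1106  0.1   ]
tub [ 0.5698 -0.2116  0.0925]
jar [ 0.5799 -0.3103  0.1175]
lid [ 0.4624 -0.2062  0.0365]
(array([ 0.1007, -0.0848, -0.0561]), np.float64(-0.01))
(array([ 0.2247, -0.0848, -0.0562]), np.float64(-0.01))
```

>>> {"op": "drive_tool", "data": {
  "plan": [
    [0.1, -0.085, -0.056, 0],
    [0.1, -0.085, -0.056, 0],
    [0.1, -0.085, -0.056, 0],
    [0.1, -0.085, -0.056, 0],
    [0.15, -0.085, -0.056, 0],
    [0.18, -0.085, -0.056, 0],
    [0.2, -0.085, -0.056, 0],
    [0.215, -0.085, -0.056, 0],
    [0.225, -0.085, -0.056, 0],
    [0.225, -0.085, -0.056, 0],
    [0.225, -0.085, -0.056, 0]
  ]
}}

```text
time: 2.45
tool_pos: [0.5482, -0.1104, 0.0774]
tool_rot: [0.037, 0.707, 0.036, -0.706]
contact_force: [1.1, 0.6, 0.4]
gripper_width: 0.998
```

>>> {"op": "drive_tool", "data": {
  "plan": [
    [0, 0, 0, 0],
    [0, 0, 0, 0],
    [0, 0, 0, 0],
    [0, 0, 0, 0],
    [0, 0, 0, 0],
    [0, 0, 0, 0],
    [0, 0, 0, 0],
    [0, 0, 0, 0]
  ],
  "fingers": 0.0
}}

```text
time: 3.25
tool_pos: [0.5487, -0.1103, 0.0782]
tool_rot: [0.037, 0.707, 0.036, -0.705]
contact_force: [-0.6, -0.4, 5.6]
gripper_width: 0.727
```

```bash
python3 - <<'E'
from h import *
st(); print(go(.4768,.2255,.200),go(.4768,.2255,.0625)); 
E
```

```text
t 3.25 p [ 0.5487 -0.1103  0.0782] yaw -84.04 F [-0.6 -0.4  5.6] w 62.1 q [-0.33  0.07  1.9  -0.    1.17  1.14]
(array([-0.1225, -0.3413,  0.0364]), 0.0) (array([ 0.015 , -0.3415,  0.0367]), 0.0)
```

>>> {"op": "drive_tool", "data": {
  "plan": [
    [-0.03, 0, 0, 0],
    [-0.07, 0, 0, 0],
    [-0.11, 0, 0, 0],
    [-0.122, -0.04, 0.005, 0],
    [-0.122, -0.08, 0.01, 0],
    [-0.122, -0.12, 0.015, 0],
    [-0.122, -0.16, 0.02, 0],
    [-0.122, -0.2, 0.025, 0],
    [-0.122, -0.24, 0.03, 0],
    [-0.122, -0.28, 0.036, 0],
    [-0.122, -0.32, 0.036, 0],
    [-0.122, -0.341, 0.036, 0]
  ]
}}

```text
time: 4.45
tool_pos: [0.475, 0.2283, 0.1978]
tool_rot: [-0.037, -0.706, -0.038, 0.706]
contact_force: [0.5, -0.8, -0.9]
gripper_width: 0.731
```

```bash
python3 - <<'E'
from h import *
st(); c=viewer.calibration("wrist")
cv2.imwrite("pics/w1.png",viewer.grab_frame("wrist"))
print(proj(c,[(.4768,.2255,.004),(.4666,.3237,.004),(.487,.1274,.004)]).round())
E
```

```text
t 4.45 p [0.475  0.2283 0.1978] yaw -83.9 F [ 0.5 -0.8 -0.9] w 62.4 q [ 0.31 -0.15  1.89  0.    1.4   1.77]
[[326. 207.]
 [204. 206.]
 [448. 207.]]
```

View pics/w1.png

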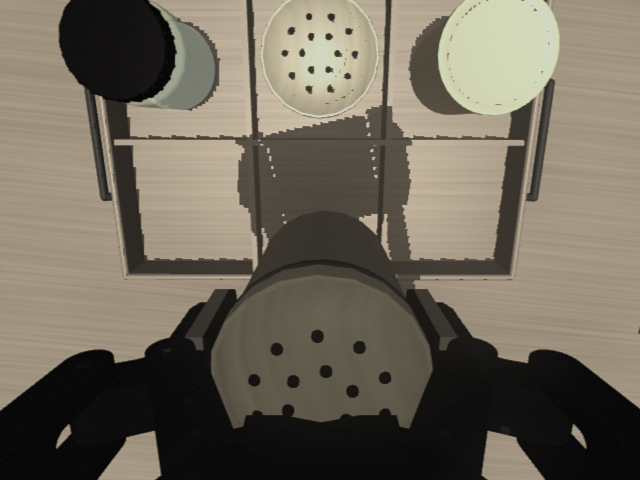

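```bash
python3 - <<'E'
from h import *
c=viewer.calibration("wrist")
P={k:onz(c,u,z)[:2] for k,u,z in[("FL",(124,278),.034),("FR",(517,278),.034),("mL",(118,142),.0295),("mR",(521,142),.0295),("d1",(256.5,142),.0295),("d2",(384.5,142),.0295)]}
for k in P: print(k,P[k].round(4))
print(np.linalg.norm(P["FL"]-P["FR"]),np.linalg.norm(P["d1"]-P["d2"]),np.linalg.norm(P["mL"]-P["mR"]))
e=(P["FL"]-P["FR"]); e/=np.linalg.norm(e); a=np.arctan2(-e[0],e[1]); ex=np.array([e[1],-e[0]])
F=(P["FL"]+P["FR"])/2; M=(P["mL"]+P["mR"])/2; print("yaw",a,"depth",(M-F)@ex)
C=(F+.102*ex+M)/2; print("caddy",C)
for y in(.0987,0,-.0987): print((C-.05*ex+y*e).round(4))
t=C-.05*ex
print(go(*t,.12),go(*t,.0645))
E
```

```text
FL [0.4101 0.3773]
FR [0.4434 0.0759]
mL [0.5127 0.3813]
mR [0.5438 0.0953]
d1 [0.5234 0.2828]
d2 [0.5333 0.1919]
0.3032037994934604 0.09137811489817708 0.2877047322938937
yaw 0.10982630416988974 depth 0.10216760272353968
caddy [0.52818695 0.23805444]
[0.4677 0.3307]
[0.4785 0.2326]
[0.4893 0.1345]
(array([ 0.0779, -0.0019, -0.0039]), 0.0) (array([ 0.1334, -0.0018, -0.004 ]), 0.0)
```

>>> {"op": "drive_tool", "data": {
  "plan": [
    [0, 0, -0.003, 0],
    [0.04, 0, -0.003, 0],
    [0.08, 0, -0.003, 0],
    [0.1, 0, -0.003, 0],
    [0.115, 0, -0.003, 0],
    [0.125, 0, -0.003, 0],
    [0.131, 0, -0.003, 0],
    [0.131, 0, -0.003, 0],
    [0.131, 0, -0.003, 0],
    [0.131, 0, -0.003, 0]
  ]
}}

```text
time: 5.5
tool_pos: [0.4803, 0.2263, 0.0686]
tool_rot: [0.037, 0.707, 0.037, -0.705]
contact_force: [-0.5, -0.1, -1.3]
gripper_width: 0.729
```

```bash
python3 -c "
from h import *
st()"
```

```text
t 5.5 p [0.4803 0.2263 0.0686] yaw -84.05 F [-0.5 -0.1 -1.3] w 62.3 q [ 0.3   0.01  1.97 -0.    1.15  1.77]
```

>>> {"op": "drive_tool", "data": {
  "plan": [
    [0.001, -0.003, 0.001, 0],
    [0.002, -0.003, 0.001, 0],
    [0.003, -0.003, 0.001, 0],
    [0.004, -0.003, 0.001, 0],
    [0.004, -0.003, 0.001, 0],
    [0.004, -0.003, 0.001, 0]
  ]
}}

```text
time: 6.1
tool_pos: [0.4786, 0.2291, 0.0647]
tool_rot: [0.037, 0.706, 0.037, -0.706]
contact_force: [-3.1, -1.4, 6.4]
gripper_width: 0.732
```

>>> {"op": "drive_tool", "data": {
  "plan": [
    [0, 0, 0, 0],
    [0, 0, 0, 0],
    [0, 0, 0, 0],
    [0, 0, 0, 0],
    [-0.03, 0, 0, 0],
    [-0.07, 0, 0, 0],
    [-0.12, 0, 0, 0],
    [-0.16, 0, 0, 0],
    [-0.16, 0, 0, 0],
    [-0.16, 0, 0, 0]
  ],
  "fingers": 0.074
}}

```text
time: 7.1
tool_pos: [0.4787, 0.2291, 0.2247]
tool_rot: [0.036, 0.707, 0.037, -0.705]
contact_force: [0.0, -0.4, -0.0]
gripper_width: 0.868
```

```bash
python3 - <<'E'
from h import *
st(); c=viewer.calibration("wrist")
cv2.imwrite("pics/w2.png",viewer.grab_frame("wrist")[:,:]); cv2.imwrite("pics/s2.png",viewer.grab_frame("side"))
print(go(.579,-.311,.23,-84.1),go(.579,-.311,.075,-84.1))
a=cv2.imread("pics/w2.png"); b=cv2.imread("pics/s2.png")[200:420,180:420]
C=np.zeros((480,800,3),np.uint8); C[:360,:480]=cv2.resize(a,(480,360)); C[:293,480:800]=cv2.resize(b,(320,293)); cv2.imwrite("pics/m2.png",C)
E
```

```text
t 7.1 p [0.4787 0.2291 0.2247] yaw -84.05 F [ 0.  -0.4 -0. ] w 74.1 q [ 0.31 -0.16  1.86  0.    1.44  1.77]
(array([-0.0083,  0.5472, -0.0453]), np.float64(0.01)) (array([ 0.1467,  0.5472, -0.0458]), np.float64(0.01))
```

View pics/m2.png

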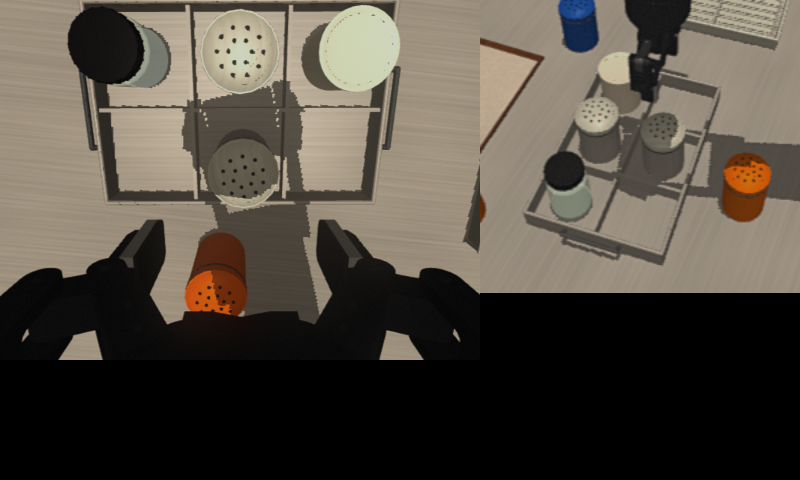

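The shaker stands upright in the middle front compartment. Next is the jar.

>>> {"op": "drive_tool", "data": {
  "plan": [
    [-0.008, 0.05, -0.005, 0],
    [-0.008, 0.547, -0.045, 0],
    [-0.008, 0.547, -0.045, 0],
    [-0.008, 0.547, -0.045, 0],
    [-0.008, 0.547, -0.045, 0],
    [-0.008, 0.547, -0.045, 0],
    [-0.008, 0.547, -0.045, 0],
    [-0.008, 0.547, -0.045, 0],
    [-0.008, 0.547, -0.045, 0],
    [-0.008, 0.547, -0.045, 0],
    [-0.008, 0.547, -0.045, 0],
    [-0.008, 0.547, -0.045, 0]
  ],
  "fingers": 0.0854
}}

```text
time: 8.4
tool_pos: [0.5783, -0.3154, 0.2273]
tool_rot: [-0.034, -0.705, -0.035, 0.708]
contact_force: [0.0, 0.9, 0.3]
gripper_width: 1.001
```

```bash
python3 - <<'E'
from h import *
st(); print(go(.579,-.3105,.073,-84.1))
E
```

```text
t 8.4 p [ 0.5783 -0.3154  0.2273] yaw -84.37 F [0.  0.9 0.3] w 85.5 q [-0.61  0.15  1.55 -0.    1.45  0.86]
(array([ 0.1544, -0.0045, -0.0019]), np.float64(-0.03))
```

>>> {"op": "drive_tool", "data": {
  "plan": [
    [0, 0, 0, 0],
    [0.02, 0, 0, 0],
    [0.06, 0, 0, 0],
    [0.09, 0, 0, 0],
    [0.09, 0, 0, 0],
    [0.12, 0, 0, 0],
    [0.14, 0, 0, 0],
    [0.154, 0, 0, 0],
    [0.157, 0, 0, 0],
    [0.157, 0, 0, 0],
    [0.157, 0, 0, 0]
  ]
}}

```text
time: 9.5
tool_pos: [0.5804, -0.311, 0.0761]
tool_rot: [0.037, 0.707, 0.036, -0.705]
contact_force: [0.0, -1.3, 0.3]
gripper_width: 1.0
```

>>> {"op": "drive_tool", "data": {
  "plan": [
    [0, 0, 0, 0],
    [0, 0, 0, 0],
    [0, 0, 0, 0],
    [0, 0, 0, 0],
    [0, 0, 0, 0],
    [0, 0, 0, 0],
    [0, 0, 0, 0],
    [0, 0, 0, 0]
  ],
  "fingers": 0.0
}}

```text
time: 10.3
tool_pos: [0.5804, -0.3113, 0.076]
tool_rot: [0.037, 0.707, 0.036, -0.705]
contact_force: [-0.4, -0.4, 6.1]
gripper_width: 0.661
```

```bash
python3 - <<'E'
from h import *
st(); print(go(.468,.329,.23,-84.1))
E
```

```text
t 10.3 p [ 0.5804 -0.3113  0.076 ] yaw -84.06 F [-0.4 -0.4  6.1] w 56.4 q [-0.61  0.28  1.66 -0.    1.2   0.86]
(array([-0.1552, -0.6482,  0.0452]), np.float64(0.0))
```

>>> {"op": "drive_tool", "data": {
  "plan": [
    [-0.03, 0, 0, 0],
    [-0.07, 0, 0, 0],
    [-0.11, 0, 0, 0],
    [-0.15, 0, 0, 0],
    [-0.154, -0.04, 0.005, 0],
    [-0.154, -0.09, 0.01, 0],
    [-0.154, -0.14, 0.015, 0],
    [-0.154, -0.19, 0.02, 0],
    [-0.154, -0.24, 0.025, 0],
    [-0.154, -0.29, 0.03, 0],
    [-0.154, -0.33, 0.035, 0],
    [-0.154, -0.35, 0.035, 0]
  ]
}}

```text
time: 11.5
tool_pos: [0.5065, 0.037, 0.2271]
tool_rot: [-0.037, -0.705, -0.038, 0.707]
contact_force: [-0.5, -1.1, -1.0]
gripper_width: 0.659
```

>>> {"op": "drive_tool", "data": {
  "plan": [
    [0, -0.04, 0, 0],
    [0, -0.09, 0.003, 0],
    [0, -0.14, 0.006, 0],
    [0, -0.19, 0.01, 0],
    [0, -0.23, 0.01, 0],
    [0, -0.26, 0.01, 0],
    [0, -0.28, 0.01, 0],
    [0, -0.293, 0.01, 0],
    [0, -0.297, 0.01, 0],
    [0, -0.297, 0.01, 0],
    [0, -0.297, 0.01, 0]
  ]
}}

```text
time: 12.6
tool_pos: [0.4679, 0.3274, 0.2281]
tool_rot: [-0.037, -0.706, -0.036, 0.706]
contact_force: [0.4, 0.3, -1.8]
gripper_width: 0.662
```

```bash
python3 - <<'E'
from h import *
st(); cv2.imwrite("pics/w3.png",viewer.grab_frame("wrist")); cv2.imwrite("pics/s3.png",viewer.grab_frame("side"))
print(go(.468,.329,.0625,-84.1))
a=cv2.imread("pics/w3.png"); b=cv2.imread("pics/s3.png")[180:420,180:420]
C=np.zeros((360,800,3),np.uint8); C[:360,:480]=cv2.resize(a,(480,360)); C[:320,480:800]=cv2.resize(b,(320,320)); cv2.imwrite("pics/m3.png",C)
E
```

```text
t 12.6 p [0.4679 0.3274 0.2281] yaw -84.11 F [ 0.4  0.3 -1.8] w 56.5 q [ 0.48 -0.06  1.76 -0.    1.44  1.95]
(array([ 0.1658, -0.0016, -0.0002]), np.float64(-0.0))
```

View pics/m3.png

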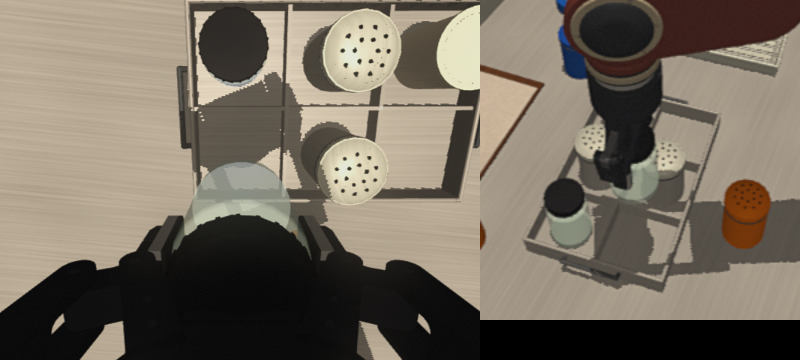

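>>> {"op": "drive_tool", "data": {
  "plan": [
    [0.04, -0.001, 0, 0],
    [0.08, -0.001, 0, 0],
    [0.12, -0.001, 0, 0],
    [0.14, -0.001, 0, 0],
    [0.152, -0.001, 0, 0],
    [0.16, -0.001, 0, 0],
    [0.163, -0.001, 0, 0],
    [0.163, -0.001, 0, 0],
    [0.163, -0.001, 0, 0],
    [0.163, -0.001, 0, 0]
  ]
}}

```text
time: 13.7
tool_pos: [0.4684, 0.3298, 0.0666]
tool_rot: [0.036, 0.707, 0.037, -0.705]
contact_force: [-0.0, -0.1, -1.5]
gripper_width: 0.66
```

>>> {"op": "drive_tool", "data": {
  "plan": [
    [0.001, 0, 0, 0],
    [0.002, 0, 0, 0],
    [0.003, 0, 0, 0],
    [0.004, 0, 0, 0],
    [0.004, 0, 0, 0],
    [0.004, 0, 0, 0]
  ]
}}

```text
time: 14.3
tool_pos: [0.4678, 0.3294, 0.0625]
tool_rot: [-0.037, -0.706, -0.037, 0.706]
contact_force: [-3.3, -2.5, 5.4]
gripper_width: 0.661
```

>>> {"op": "drive_tool", "data": {
  "plan": [
    [0, 0, 0, 0],
    [0, 0, 0, 0],
    [0, 0, 0, 0],
    [0, 0, 0, 0],
    [-0.03, 0, 0, 0],
    [-0.07, 0, 0, 0],
    [-0.12, 0, 0, 0],
    [-0.17, 0, 0, 0],
    [-0.17, 0, 0, 0],
    [-0.17, 0, 0, 0]
  ],
  "fingers": 0.072
}}

```text
time: 15.3
tool_pos: [0.4684, 0.3298, 0.2334]
tool_rot: [0.036, 0.707, 0.037, -0.705]
contact_force: [-0.5, 0.3, -1.3]
gripper_width: 0.844
```

```bash
python3 - <<'E'
from h import *
st(); cv2.imwrite("pics/w4.png",viewer.grab_frame("wrist"))
print(go(.569,-.2119,.23,-84.1))
E
```

```text
t 15.3 p [0.4684 0.3298 0.2334] yaw -84.05 F [-0.5  0.3 -1.3] w 72.0 q [ 0.48 -0.06  1.75 -0.    1.45  1.95]
(array([ 0.001 ,  0.5488, -0.045 ]), np.float64(0.01))
```

View pics/w4.png

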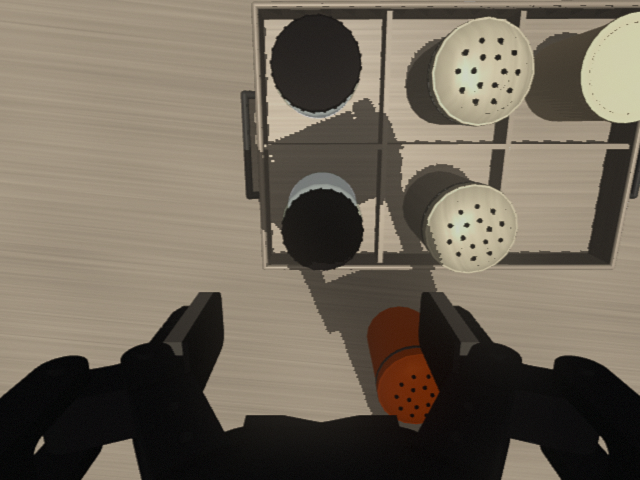

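The jar stands upright in its compartment. Next I centre the tub by squeezing it in two directions, then do the same with the lid.

>>> {"op": "drive_tool", "data": {
  "plan": [
    [0, 0.05, -0.004, 0],
    [0, 0.1, -0.008, 0],
    [0, 0.15, -0.012, 0],
    [0, 0.2, -0.016, 0],
    [0, 0.25, -0.02, 0],
    [0, 0.3, -0.025, 0],
    [0, 0.35, -0.03, 0],
    [0, 0.4, -0.035, 0],
    [0, 0.45, -0.04, 0],
    [0, 0.5, -0.045, 0],
    [0, 0.53, -0.045, 0],
    [0, 0.549, -0.045, 0]
  ],
  "fingers": 0.0854
}}

```text
time: 16.55
tool_pos: [0.568, -0.2141, 0.228]
tool_rot: [-0.035, -0.705, -0.037, 0.708]
contact_force: [-0.8, 0.9, 0.2]
gripper_width: 1.0
```

>>> {"op": "drive_tool", "data": {
  "plan": [
    [0, 0, 0, 0],
    [0.03, 0, 0, 0],
    [0.07, 0, 0, 0],
    [0.1, 0, 0, 0],
    [0.1, 0, 0, 0],
    [0.13, 0, 0, 0],
    [0.15, 0, 0, 0],
    [0.16, 0, 0, 0],
    [0.162, 0, 0, 0],
    [0.162, 0, 0, 0],
    [0.162, 0, 0, 0]
  ]
}}

```text
time: 17.65
tool_pos: [0.5703, -0.2124, 0.0712]
tool_rot: [0.037, 0.707, 0.036, -0.705]
contact_force: [0.2, -0.1, 0.5]
gripper_width: 1.0
```

```bash
python3 - <<'E'
from h import *
st(); print(go(.569,-.2119,.0735,-84.1))
E
```

```text
t 17.65 p [ 0.5703 -0.2124  0.0712] yaw -84.04 F [ 0.2 -0.1  0.5] w 85.4 q [-0.48  0.18  1.78  0.    1.17  0.99]
(array([-0.0023, -0.0006,  0.0012]), np.float64(0.01))
```

>>> {"op": "drive_tool", "data": {
  "plan": [
    [0, 0, 0, 0],
    [0, 0, 0, 0],
    [0, 0, 0, 0],
    [0, 0, 0, 0],
    [0, 0, 0, 0],
    [0, 0, 0, 0],
    [0, 0, 0, 0]
  ],
  "fingers": 0.0
}}

```text
time: 18.35
tool_pos: [0.5703, -0.2127, 0.0709]
tool_rot: [0.037, 0.707, 0.036, -0.705]
contact_force: [0.3, 0.5, 4.8]
gripper_width: 0.728
```

>>> {"op": "drive_tool", "data": {
  "plan": [
    [0, 0, 0, 0],
    [0, 0, 0, 0],
    [0, 0, 0, 0],
    [0, 0, 0, 0],
    [0, 0, 0, -1],
    [0, 0, 0, -2],
    [0, 0, 0, -3],
    [0, 0, 0, -4],
    [0, 0, 0, -5],
    [0, 0, 0, -6]
  ],
  "fingers": 0.0854
}}

```text
time: 19.35
tool_pos: [0.569, -0.212, 0.069]
tool_rot: [-0.322, -0.629, -0.323, 0.629]
contact_force: [1.1, 0.7, -0.1]
gripper_width: 0.999
```

>>> {"op": "drive_tool", "data": {
  "plan": [
    [0, 0, 0, -1],
    [0, 0, 0, -2],
    [0, 0, 0, -3],
    [0, 0, 0, -4],
    [0, 0, 0, -5],
    [0, 0, 0, -5.25],
    [0, 0, 0, -5.25],
    [0, 0, 0, -5.25]
  ]
}}

```text
time: 20.15
tool_pos: [0.5691, -0.212, 0.0691]
tool_rot: [0.525, 0.474, 0.525, -0.474]
contact_force: [-0.4, 0.2, -0.3]
gripper_width: 0.996
```

>>> {"op": "drive_tool", "data": {
  "plan": [
    [0, 0, 0, 0],
    [0, 0, 0, 0],
    [0, 0, 0, 0],
    [0, 0, 0, 0],
    [0, 0, 0, 0],
    [0, 0, 0, 0],
    [0, 0, 0, 0]
  ],
  "fingers": 0.0
}}

```text
time: 20.85
tool_pos: [0.5695, -0.2122, 0.0697]
tool_rot: [0.526, 0.474, 0.525, -0.473]
contact_force: [0.8, -0.4, 3.4]
gripper_width: 0.731
```

```bash
python3 - <<'E'
from h import *
st(); print(go(.4615,-.2070,.23),go(.4615,-.2070,.036))
E
```

```text
t 20.85 p [ 0.5695 -0.2122  0.0697] yaw 5.94 F [ 0.8 -0.4  3.4] w 62.4 q [-0.48  0.18  1.79  0.    1.17 -0.58]
(array([-0.1604, -0.1068, -0.0163]), 0.0) (array([ 0.0336, -0.1069, -0.0164]), 0.0)
```

```bash
python3 - <<'E'
from h import *
s=status.state(); c=viewer.calibration("wrist"); R=Ro.from_quat(s["tool_rot"],scalar_first=True).as_matrix()
def tip(u,h):
    o,d=ray(c,u); o=R.T@(o-s["tool_pos"]); d=R.T@d; return (o+d*(h-o[1])/d[1]).round(4)
o,_=ray(c,(0,0)); print("cam",(R.T@(o-s["tool_pos"])).round(3))
a=cv2.imread("pics/w0.png")[280:380,100:540]; b=cv2.imread("pics/w1.png")[280:380,100:540]
cv2.imwrite("pics/tips.png",cv2.resize(np.vstack([a,b]),None,fx=1.8,fy=1.8,interpolation=cv2.INTER_NEAREST))
for u,h in[((201,298),-.0427),((444,298),.0427),((236,290),-.031),((408,290),.031)]: print(u,tip(u,h),tip(u,-h))
E
```

```text
cam [-0.127 -0.    -0.068]
(201, 298) [ 0.0054 -0.0427 -0.0083] [-0.2591  0.0427 -0.1287]
(444, 298) [ 0.0024  0.0427 -0.0098] [-0.2555 -0.0427 -0.127 ]
(236, 290) [ 0.0095 -0.031  -0.0097] [-0.2632  0.031  -0.1274]
(408, 290) [ 0.0066  0.031  -0.011 ] [-0.2596 -0.031  -0.1258]
```

View pics/tips.png

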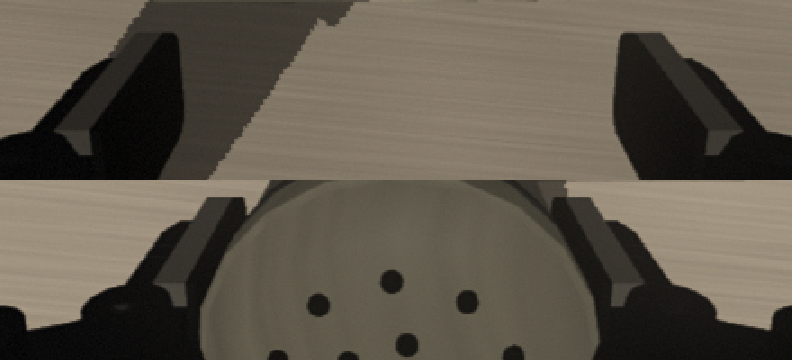

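From the tips crop, the fingertips stand about 4 mm ahead of the TCP when open and about 8 mm at 62 mm. For the lid's edge the TCP should therefore be at z ≈ 0.030. I will use diagonal jaws to stay clear of the rack rim.

>>> {"op": "drive_tool", "data": {
  "plan": [
    [0, 0, 0, 0],
    [0, 0, 0, 0],
    [0, 0, 0, 0],
    [0, 0, 0, 0],
    [-0.03, 0, 0, 0],
    [-0.06, 0, 0, 0],
    [-0.07, -0.02, -0.004, -1],
    [-0.07, -0.05, -0.008, -2],
    [-0.07, -0.08, -0.016, -3],
    [-0.07, -0.1, -0.016, -4],
    [-0.07, -0.107, -0.016, -5],
    [-0.07, -0.107, -0.016, -5.6]
  ],
  "fingers": 0.0854
}}

```text
time: 22.05
tool_pos: [0.46, -0.2071, 0.1391]
tool_rot: [0.666, 0.236, 0.667, -0.236]
contact_force: [-0.8, 0.5, -0.5]
gripper_width: 0.998
```

>>> {"op": "drive_tool", "data": {
  "plan": [
    [0, 0, 0, 0],
    [0, 0, 0, 0],
    [0.02, 0, 0, 0],
    [0.04, 0, 0, 0],
    [0.06, 0, 0, 0],
    [0.07, 0, 0, 0],
    [0.08, 0, 0, 0],
    [0.08, 0, 0, 0],
    [0.08, 0, 0, 0]
  ]
}}

```text
time: 22.95
tool_pos: [0.4615, -0.2074, 0.0598]
tool_rot: [0.666, 0.238, 0.666, -0.238]
contact_force: [0.2, 0.5, 0.4]
gripper_width: 1.0
```

```bash
python3 - <<'E'
from h import *
st(); print(go(.4615,-.2070,.030,51)); cv2.imwrite("pics/w5.png",viewer.grab_frame("wrist"))
E
```

```text
t 22.95 p [ 0.4615 -0.2074  0.0598] yaw 50.73 F [0.2 0.5 0.4] w 85.4 q [-0.57 -0.03  2.03 -0.    1.14 -1.46]
(array([ 0.0298,  0.0003, -0.0003]), np.float64(-0.03))
```

View pics/w5.png

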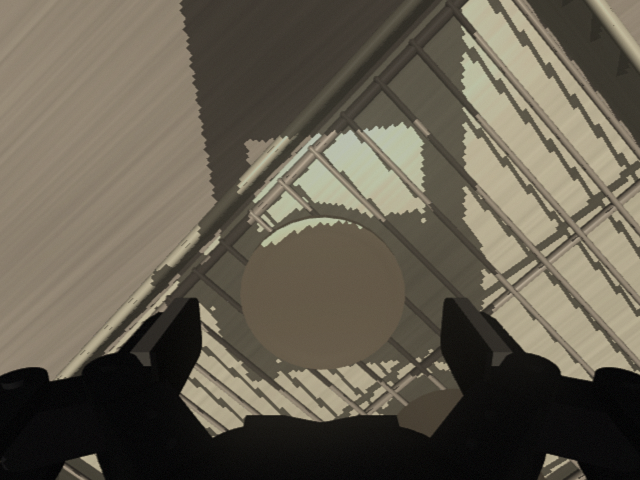

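The lid, centred at (323,292), lies midway between the pads (about 200 and 443). Descending to squeeze it.

>>> {"op": "drive_tool", "data": {
  "plan": [
    [0.01, 0, 0, 0],
    [0.02, 0, 0, 0],
    [0.026, 0, 0, 0],
    [0.03, 0, 0, 0],
    [0.03, 0, 0, 0],
    [0.03, 0, 0, 0]
  ]
}}

```text
time: 23.6
tool_pos: [0.4611, -0.2073, 0.0292]
tool_rot: [0.666, 0.238, 0.666, -0.238]
contact_force: [1.1, 0.1, -0.9]
gripper_width: 1.0
```

>>> {"op": "drive_tool", "data": {
  "plan": [
    [0, 0, 0, 0],
    [0, 0, 0, 0],
    [0, 0, 0, 0],
    [0, 0, 0, 0],
    [0, 0, 0, 0],
    [0, 0, 0, 0],
    [0, 0, 0, 0]
  ],
  "fingers": 0.0
}}

```text
time: 24.3
tool_pos: [0.462, -0.2078, 0.0306]
tool_rot: [0.667, 0.237, 0.665, -0.238]
contact_force: [-1.0, 1.1, 4.5]
gripper_width: 0.742
```

>>> {"op": "drive_tool", "data": {
  "plan": [
    [0, 0, 0, 0],
    [0, 0, 0, 0],
    [0, 0, 0, 0],
    [0, 0, 0, 0],
    [0, 0, 0, 1],
    [0, 0, 0, 2],
    [0, 0, 0, 3],
    [0, 0, 0, 4],
    [0, 0, 0, 5],
    [0, 0, 0, 6]
  ],
  "fingers": 0.0854
}}

```text
time: 25.3
tool_pos: [0.461, -0.2071, 0.0291]
tool_rot: [0.51, 0.489, 0.511, -0.489]
contact_force: [0.4, -0.5, 0.5]
gripper_width: 1.002
```

>>> {"op": "drive_tool", "data": {
  "plan": [
    [0, 0, 0, 1],
    [0, 0, 0, 2],
    [0, 0, 0, 3],
    [0, 0, 0, 4],
    [0, 0, 0, 5],
    [0, 0, 0, 5.25],
    [0, 0, 0, 5.25],
    [0, 0, 0, 5.25]
  ]
}}

```text
time: 26.1
tool_pos: [0.4611, -0.2072, 0.0292]
tool_rot: [-0.303, -0.639, -0.303, 0.639]
contact_force: [-0.1, -0.0, 0.5]
gripper_width: 0.996
```

>>> {"op": "drive_tool", "data": {
  "plan": [
    [0, 0, 0, 0],
    [0, 0, 0, 0],
    [0, 0, 0, 0],
    [0, 0, 0, 0],
    [0, 0, 0, 0],
    [0, 0, 0, 0],
    [0, 0, 0, 0]
  ],
  "fingers": 0.0
}}

```text
time: 26.8
tool_pos: [0.4617, -0.2076, 0.0301]
tool_rot: [0.303, 0.639, 0.303, -0.639]
contact_force: [-1.3, 0.3, 5.7]
gripper_width: 0.741
```

```bash
python3 - <<'E'
from h import *
st(); print(go(.5695,-.2122,.13)); cv2.imwrite("pics/w6.png",viewer.grab_frame("wrist"))
E
```

```text
t 26.8 p [ 0.4617 -0.2076  0.0301] yaw -39.24 F [-1.3  0.3  5.7] w 63.3 q [-0.57  0.02  2.04 -0.    1.08  0.12]
(array([-0.0998,  0.0866, -0.0646]), 0.0)
```

>>> {"op": "drive_tool", "data": {
  "plan": [
    [-0.02, 0, 0, 0],
    [-0.05, 0, 0, 0],
    [-0.09, 0, 0, 0],
    [-0.1, 0, 0, 0],
    [-0.1, 0.02, -0.015, 0],
    [-0.1, 0.045, -0.034, 0],
    [-0.1, 0.07, -0.052, 0],
    [-0.1, 0.083, -0.062, 0],
    [-0.1, 0.087, -0.065, 0],
    [-0.1, 0.087, -0.065, 0],
    [-0.1, 0.087, -0.065, 0],
    [-0.1, 0.087, -0.065, 0]
  ]
}}

```text
time: 28.05
tool_pos: [0.5687, -0.2119, 0.1289]
tool_rot: [-0.303, -0.639, -0.303, 0.639]
contact_force: [-0.3, 0.1, -0.1]
gripper_width: 0.741
```

```bash
python3 - <<'E'
from h import *
st(); print(go(.5695,-.2122,.106)); cv2.imwrite("pics/w7.png",viewer.grab_frame("wrist")); cv2.imwrite("pics/s7.png",viewer.grab_frame("side"))
a=cv2.imread("pics/w7.png"); b=cv2.imread("pics/s7.png")[100:250,280:460]
C=np.zeros((360,800,3),np.uint8); C[:360,:480]=cv2.resize(a,(480,360)); C[:267,480:800]=cv2.resize(b,(320,267)); cv2.imwrite("pics/m7.png",C)
E
```

```text
t 28.05 p [ 0.5687 -0.2119  0.1289] yaw -39.28 F [-0.3  0.1 -0.1] w 63.3 q [-0.48  0.11  1.76 -0.    1.27  0.21]
(array([ 0.0229,  0.0009, -0.0003]), 0.0)
```

View pics/m7.png

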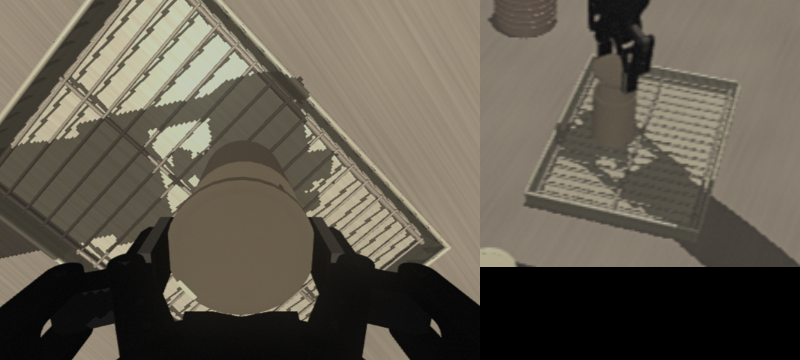

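>>> {"op": "drive_tool", "data": {
  "plan": [
    [0.01, 0, 0, 0],
    [0.018, 0, 0, 0],
    [0.022, 0, 0, 0],
    [0.024, 0, 0, 0],
    [0.026, 0, 0, 0],
    [0.028, 0, 0, 0],
    [0.029, 0, 0, 0],
    [0.029, 0, 0, 0],
    [0.029, 0, 0, 0]
  ]
}}

```text
time: 29.05
tool_pos: [0.5717, -0.2132, 0.1032]
tool_rot: [0.305, 0.64, 0.301, -0.638]
contact_force: [-0.4, -1.3, 7.6]
gripper_width: 0.741
```

>>> {"op": "drive_tool", "data": {
  "plan": [
    [0.001, 0, 0, 0],
    [0.002, 0, 0, 0],
    [0.003, 0, 0, 0],
    [0.004, 0, 0, 0],
    [0.005, 0, 0, 0],
    [0.006, 0, 0, 0],
    [0.006, 0, 0, 0],
    [0.006, 0, 0, 0]
  ]
}}

```text
time: 29.85
tool_pos: [0.5748, -0.2147, 0.1018]
tool_rot: [0.307, 0.642, 0.299, -0.636]
contact_force: [-0.5, -0.5, 18.1]
gripper_width: 0.738
```

Contact came about 5 mm high, and the loaded arm drifts in +x. I back off and look.

>>> {"op": "drive_tool", "data": {
  "plan": [
    [-0.01, 0, 0, 0],
    [-0.03, 0, 0, 0],
    [-0.05, 0, 0, 0],
    [-0.06, -0.03, 0.025, 0],
    [-0.06, -0.06, 0.05, 0],
    [-0.06, -0.06, 0.05, 0],
    [-0.06, -0.06, 0.05, 0]
  ]
}}

```text
time: 30.55
tool_pos: [0.4909, -0.2125, 0.154]
tool_rot: [0.303, 0.639, 0.303, -0.639]
contact_force: [0.8, -1.2, 0.0]
gripper_width: 0.738
```

```bash
python3 - <<'E'
from h import *
st(); a=viewer.grab_frame("wrist"); cv2.imwrite("pics/w8.png",a); b=viewer.grab_frame("top"); cv2.imwrite("pics/t8.png",b); c=viewer.calibration("wrist"); print(proj(c,[(.5695,-.2122,.0925),(.5695,-.2122,.0175)]).round(1))
C=np.zeros((480,800,3),np.uint8); C[:,:640]=a; C[:240,560:800]=cv2.resize(b[180:260,380:460],(240,240)); cv2.imwrite("pics/m8.png",C)
E
```

```text
t 30.55 p [ 0.4909 -0.2125  0.154 ] yaw -39.3 F [ 0.8 -1.2  0. ] w 63.1 q [-0.55 -0.09  1.91  0.    1.32  0.14]
[[450.2 164.7]
 [414.2 153. ]]
```

View pics/m8.png

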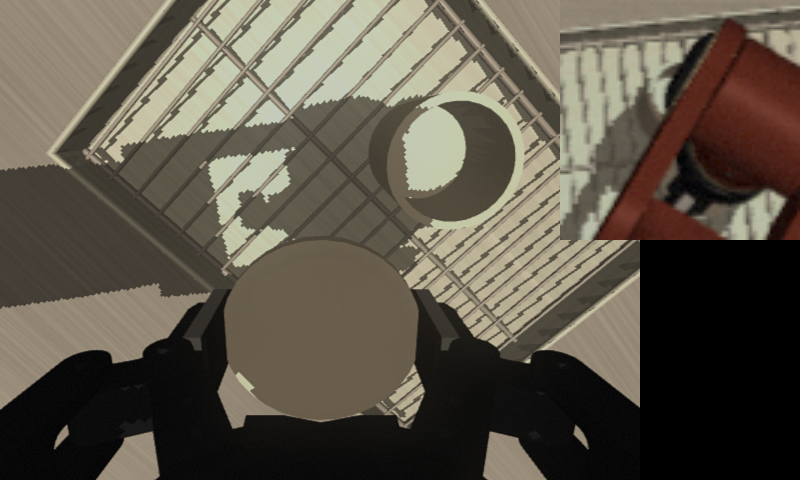

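```bash
python3 - <<'E'
from h import *
s=status.state(); c=viewer.calibration("wrist"); R=Ro.from_quat(s["tool_rot"],scalar_first=True).as_matrix(); p=s["tool_pos"]
# project a circle for prediction, compare extents
def ext(ctr,r,z):
    t=np.linspace(0,2*np.pi,200); q=proj(c,np.c_[ctr[0]+r*np.cos(t),ctr[1]+r*np.sin(t),np.full(200,z)]); return np.r_[q.min(0),q.max(0)].round(1)
from scipy.optimize import least_squares
obs=np.array([388,91,521,229])  # tub rim
f=least_squares(lambda v:ext(v[:2],v[2],.0925)-obs,[.57,-.212,.0315],diff_step=1e-3); print("tub",f.x.round(4),f.fun.round(1))
f=least_squares(lambda v:ext(v[:2],.0315,.0925)-obs,[.57,-.212],diff_step=1e-3); print("tub",f.x.round(4),f.fun.round(1)); T=f.x
a=cv2.imread("pics/w8.png"); g=cv2.cvtColor(a,cv2.COLOR_BGR2HSV); m=cv2.inRange(g,(5,30,70),(25,120,125)); m[:232]=0; m[425:]=0; m[:,:222]=0; m[:,422:]=0
k=max(cv2.findContours(m,0,1)[0],key=cv2.contourArea); print(cv2.boundingRect(k),cv2.contourArea(k))
for top in(p[2]+.0064,p[2]+.004):
  obs2=np.array([224,238,418]); f=least_squares(lambda v:ext(v[:2],v[2],top)[:3]-obs2,[*p[:2],.033],diff_step=1e-3); print("lid",f.x.round(4),"in tool",(R.T@(np.r_[f.x[:2],top]-p)).round(4))
print(proj(c,[p+R@[-.006,0,0]]))
E
```

```text
tub [ 0.5714 -0.2127  0.0311] [-1.   1.   1.  -0.9]
tub [ 0.5714 -0.2128] [-1.8  0.   1.9 -0.2]
(222, 232, 200, 188) 30588.5
lid [ 0.4929 -0.2114  0.0321] in tool [-0.0064 -0.0004 -0.0016]
lid [ 0.492  -0.2124  0.0328] in tool [-0.004  -0.0004 -0.0002]
[[322.30476694 334.67235853]]
```

The wrist view shows the tub standing at (454,160), now at about (0.571, −0.2127), so it was dragged roughly 2 mm. The lid is still level and centred in the grip. I will lay it gently on the tub, let go, and press with shut fingertips.

```bash
python3 - <<'E'
from h import *
print(go(.571,-.2127,.154),go(.571,-.2127,.107))
E
```

```text
(array([ 0.0007,  0.0609, -0.0499]), 0.0) (array([ 0.0477,  0.0609, -0.0499]), 0.0)
```

>>> {"op": "drive_tool", "data": {
  "plan": [
    [0, 0.03, -0.025, 0],
    [0, 0.0615, -0.0505, 0],
    [0.02, 0.0615, -0.0505, 0],
    [0.04, 0.0615, -0.0505, 0],
    [0.046, 0.0615, -0.0505, 0],
    [0.047, 0.0615, -0.0505, 0],
    [0.047, 0.0615, -0.0505, 0],
    [0.047, 0.0615, -0.0505, 0]
  ]
}}

```text
time: 31.45
tool_pos: [0.5719, -0.2129, 0.1088]
tool_rot: [0.304, 0.639, 0.302, -0.638]
contact_force: [0.1, 0.4, -0.0]
gripper_width: 0.741
```

```bash
python3 -c "
from h import *
st()"
```

```text
t 31.45 p [ 0.5719 -0.2129  0.1088] yaw -39.26 F [ 0.1  0.4 -0. ] w 63.3 q [-0.48  0.14  1.76  0.    1.24  0.21]
```

>>> {"op": "drive_tool", "data": {
  "plan": [
    [0.001, -0.0006, 0.0005, 0],
    [0.002, -0.0006, 0.0005, 0],
    [0.003, -0.0006, 0.0005, 0],
    [0.004, -0.0006, 0.0005, 0],
    [0.004, -0.0006, 0.0005, 0],
    [0.004, -0.0006, 0.0005, 0]
  ]
}}

```text
time: 32.05
tool_pos: [0.5703, -0.2125, 0.1032]
tool_rot: [-0.303, -0.639, -0.303, 0.639]
contact_force: [-0.1, -0.0, -1.0]
gripper_width: 0.74
```

>>> {"op": "drive_tool", "data": {
  "plan": [
    [0.001, 0, 0, 0],
    [0.002, 0, 0, 0],
    [0.002, 0, 0, 0],
    [0.002, 0, 0, 0]
  ]
}}

```text
time: 32.45
tool_pos: [0.5703, -0.2125, 0.1012]
tool_rot: [-0.303, -0.639, -0.303, 0.639]
contact_force: [-0.1, -0.3, -0.7]
gripper_width: 0.736
```

>>> {"op": "drive_tool", "data": {
  "plan": [
    [0.001, 0, 0, 0],
    [0.002, 0, 0, 0],
    [0.002, 0, 0, 0],
    [0.002, 0, 0, 0]
  ]
}}

```text
time: 32.85
tool_pos: [0.5704, -0.2126, 0.0995]
tool_rot: [0.303, 0.639, 0.303, -0.639]
contact_force: [0.1, 0.5, 0.6]
gripper_width: 0.743
```

>>> {"op": "drive_tool", "data": {
  "plan": [
    [0.001, 0, 0, 0],
    [0.002, 0, 0, 0],
    [0.003, 0, 0, 0],
    [0.003, 0, 0, 0],
    [0.003, 0, 0, 0]
  ]
}}

```text
time: 33.35
tool_pos: [0.57, -0.2123, 0.0957]
tool_rot: [-0.303, -0.639, -0.303, 0.639]
contact_force: [-0.2, -0.3, -0.4]
gripper_width: 0.741
```

>>> {"op": "drive_tool", "data": {
  "plan": [
    [0.001, 0, 0, 0],
    [0.002, 0, 0, 0],
    [0.003, 0, 0, 0],
    [0.003, 0, 0, 0],
    [0.003, 0, 0, 0]
  ]
}}

```text
time: 33.85
tool_pos: [0.5703, -0.2125, 0.0931]
tool_rot: [-0.303, -0.639, -0.303, 0.639]
contact_force: [-0.1, 0.3, -0.9]
gripper_width: 0.739
```

>>> {"op": "drive_tool", "data": {
  "plan": [
    [0.001, 0, 0, 0],
    [0.002, 0, 0, 0],
    [0.002, 0, 0, 0],
    [0.002, 0, 0, 0]
  ]
}}

```text
time: 34.25
tool_pos: [0.5704, -0.2126, 0.0914]
tool_rot: [0.303, 0.639, 0.303, -0.639]
contact_force: [0.6, -0.1, 0.1]
gripper_width: 0.741
```

```bash
python3 - <<'E'
from h import *
a=viewer.grab_frame("wrist"); b=viewer.grab_frame("side"); cv2.imwrite("pics/w9.png",a); cv2.imwrite("pics/s9.png",b)
C=np.zeros((480,800,3),np.uint8); C[:360,:480]=cv2.resize(a,(480,360)); C[:320,480:]=cv2.resize(b[120:220,310:410],(320,320)); cv2.imwrite("pics/m9.png",C)
E
```

```text
(no output)
```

View pics/m9.png

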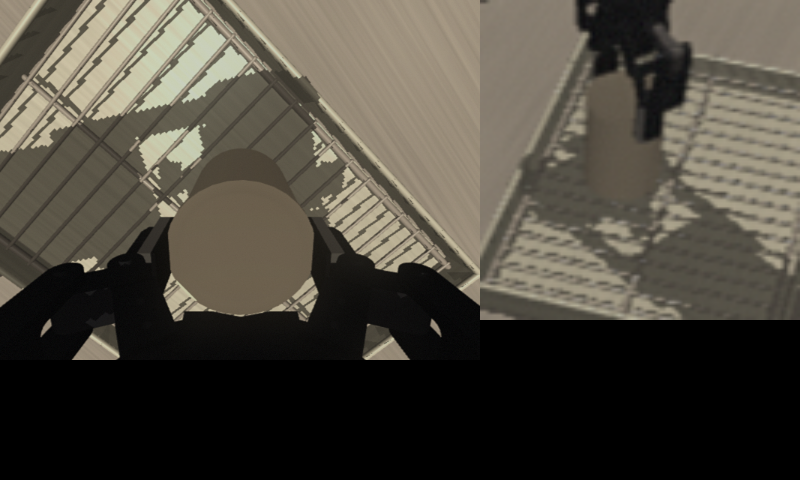

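>>> {"op": "drive_tool", "data": {
  "plan": [
    [0.001, 0, 0, 0],
    [0.002, 0, 0, 0],
    [0.002, 0, 0, 0],
    [0.002, 0, 0, 0]
  ]
}}

```text
time: 34.75
tool_pos: [0.5706, -0.2127, 0.0911]
tool_rot: [-0.303, -0.639, -0.303, 0.639]
contact_force: [-4.8, 1.8, 7.1]
gripper_width: 0.742
```

>>> {"op": "drive_tool", "data": {
  "plan": [
    [0.001, 0, 0, 0],
    [0.002, 0, 0, 0],
    [0.002, 0, 0, 0],
    [0.002, 0, 0, 0]
  ]
}}

```text
time: 35.15
tool_pos: [0.5708, -0.2127, 0.091]
tool_rot: [-0.303, -0.639, -0.303, 0.639]
contact_force: [-7.3, 3.0, 16.8]
gripper_width: 0.739
```

Hard stop at TCP z = 0.091, the height computed for home. I let go and check with a press from above with shut fingertips.

>>> {"op": "drive_tool", "data": {
  "plan": [
    [-0.003, 0, 0, 0],
    [-0.003, 0, 0, 0],
    [-0.003, 0, 0, 0],
    [-0.003, 0, 0, 0],
    [-0.003, 0, 0, 0],
    [-0.003, 0, 0, 0],
    [-0.02, 0, 0, 0],
    [-0.05, 0, 0, 0],
    [-0.08, 0, 0, 0],
    [-0.08, 0, 0, 0],
    [-0.08, 0, 0, 0]
  ],
  "fingers": 0.0854
}}

```text
time: 36.25
tool_pos: [0.5711, -0.2129, 0.1696]
tool_rot: [0.304, 0.64, 0.302, -0.638]
contact_force: [0.7, -0.9, -0.4]
gripper_width: 1.0
```

```bash
python3 - <<'E'
from h import *
st(); a=viewer.grab_frame("wrist"); b=viewer.grab_frame("side"); cv2.imwrite("pics/w10.png",a); cv2.imwrite("pics/s10.png",b)
C=np.zeros((480,800,3),np.uint8); C[:360,:480]=cv2.resize(a,(480,360)); C[:320,480:]=cv2.resize(b[120:220,310:410],(320,320)); cv2.imwrite("pics/m10.png",C)
c=viewer.calibration("wrist")
t=np.linspace(0,6.28,300); 
for z in(.0975,.1055):
  q=proj(c,np.c_[.5706+.033*np.cos(t),-.2127+.033*np.sin(t),np.full(300,z)]); print(z,q.min(0).round(1),q.max(0).round(1))
E
```

```text
t 36.25 p [ 0.5711 -0.2129  0.1696] yaw -39.26 F [ 0.7 -0.9 -0.4] w 85.4 q [-0.48  0.07  1.72  0.    1.34  0.21]
0.0975 [259.6 196.5] [388.3 318.5]
0.1055 [257.2 199.5] [390.9 325.7]
```

View pics/m10.png

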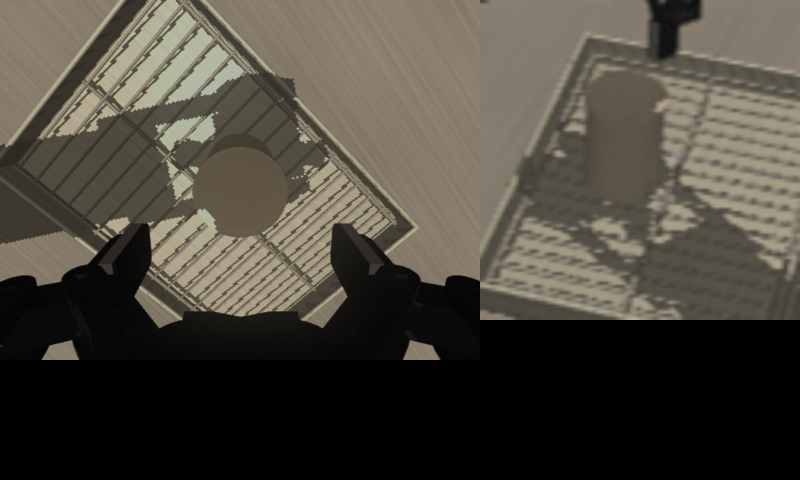

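The lid covers the tub. Its disc, columns 256–384, matches the home height (128.7 px predicted, against 133.7 px if proud). Confirming by a press.

>>> {"op": "drive_tool", "data": {
  "plan": [
    [0, 0, 0, 0],
    [0, 0, 0, 0],
    [0, 0, 0, 0],
    [0, 0, 0, 0],
    [0, 0, 0, 0],
    [0, 0, 0, 0],
    [0.02, 0, 0, 0],
    [0.035, 0, 0, 0],
    [0.042, 0, 0, 0],
    [0.042, 0, 0, 0],
    [0.042, 0, 0, 0]
  ],
  "fingers": 0.0
}}

```text
time: 37.45
tool_pos: [0.5704, -0.2125, 0.1254]
tool_rot: [-0.303, -0.639, -0.303, 0.639]
contact_force: [-0.4, -0.4, 0.4]
gripper_width: -0.003
```

>>> {"op": "drive_tool", "data": {
  "plan": [
    [0.002, 0, 0, 0],
    [0.004, 0, 0, 0],
    [0.006, 0, 0, 0],
    [0.008, 0, 0, 0],
    [0.01, 0, 0, 0],
    [0.01, 0, 0, 0],
    [0.01, 0, 0, 0]
  ]
}}

```text
time: 38.15
tool_pos: [0.5703, -0.2125, 0.1152]
tool_rot: [-0.303, -0.639, -0.303, 0.639]
contact_force: [-0.1, -0.2, 0.5]
gripper_width: 0.003
```

>>> {"op": "drive_tool", "data": {
  "plan": [
    [0.001, 0, 0, 0],
    [0.002, 0, 0, 0],
    [0.003, 0, 0, 0],
    [0.004, 0, 0, 0],
    [0.004, 0, 0, 0],
    [0.004, 0, 0, 0]
  ]
}}

```text
time: 38.75
tool_pos: [0.5714, -0.213, 0.1148]
tool_rot: [0.304, 0.639, 0.302, -0.638]
contact_force: [-4.9, 1.8, 11.8]
gripper_width: 0.0
```

Contact came at TCP z = 0.1148 against 0.1145 expected, and the lid held 12 N, so it is home. Now carrying the closed tub.

>>> {"op": "drive_tool", "data": {
  "plan": [
    [-0.02, 0, 0, 0],
    [-0.05, 0, 0, 1],
    [-0.06, 0, 0, 2],
    [-0.06, 0, 0, 3],
    [-0.06, 0, 0, 4],
    [-0.06, 0, 0, 5],
    [-0.06, 0, 0, 5.6],
    [-0.06, 0, 0, 5.6],
    [-0.06, 0, 0, 5.6]
  ],
  "fingers": 0.0854
}}

```text
time: 39.65
tool_pos: [0.5703, -0.2125, 0.1712]
tool_rot: [-0.037, -0.706, -0.037, 0.706]
contact_force: [0.7, 0.7, -0.0]
gripper_width: 1.001
```

>>> {"op": "drive_tool", "data": {
  "plan": [
    [0.03, 0, 0, 0],
    [0.06, 0, 0, 0],
    [0.08, 0, 0, 0],
    [0.095, 0, 0, 0],
    [0.102, 0, 0, 0],
    [0.105, 0, 0, 0],
    [0.105, 0, 0, 0],
    [0.105, 0, 0, 0]
  ]
}}

```text
time: 40.45
tool_pos: [0.5712, -0.2129, 0.0676]
tool_rot: [0.037, 0.707, 0.036, -0.705]
contact_force: [0.1, -0.9, 0.3]
gripper_width: 0.998
```

>>> {"op": "drive_tool", "data": {
  "plan": [
    [0, 0, 0, 0],
    [0, 0, 0, 0],
    [0, 0, 0, 0],
    [0, 0, 0, 0],
    [0, 0, 0, 0],
    [0, 0, 0, 0],
    [0, 0, 0, 0]
  ],
  "fingers": 0.0
}}

```text
time: 41.15
tool_pos: [0.5713, -0.2129, 0.0679]
tool_rot: [0.037, 0.707, 0.036, -0.705]
contact_force: [-1.4, 0.6, 6.2]
gripper_width: 0.735
```

```bash
python3 - <<'E'
from h import *
st(); print(go(.489,.132,.21))
E
```

```text
t 41.15 p [ 0.5713 -0.2129  0.0679] yaw -84.05 F [-1.4  0.6  6.2] w 62.8 q [-0.48  0.19  1.78  0.    1.17  0.99]
(array([-0.1427, -0.3514,  0.0458]), 0.0)
```

>>> {"op": "drive_tool", "data": {
  "plan": [
    [-0.03, 0, 0, 0],
    [-0.07, 0, 0, 0],
    [-0.11, 0, 0, 0],
    [-0.142, -0.03, 0.01, 0],
    [-0.142, -0.07, 0.02, 0],
    [-0.142, -0.11, 0.03, 0],
    [-0.142, -0.15, 0.04, 0],
    [-0.142, -0.19, 0.046, 0],
    [-0.142, -0.23, 0.046, 0],
    [-0.142, -0.27, 0.046, 0],
    [-0.142, -0.31, 0.046, 0],
    [-0.142, -0.34, 0.046, 0]
  ]
}}

```text
time: 42.35
tool_pos: [0.4884, 0.1229, 0.2078]
tool_rot: [-0.037, -0.706, -0.037, 0.706]
contact_force: [0.6, -0.2, -0.8]
gripper_width: 0.738
```

>>> {"op": "drive_tool", "data": {
  "plan": [
    [0, -0.011, 0, 0],
    [0, -0.011, 0, 0],
    [0, -0.011, 0, 0],
    [0.04, -0.011, 0, 0],
    [0.08, -0.011, 0, 0],
    [0.115, -0.011, 0, 0],
    [0.135, -0.011, 0, 0],
    [0.147, -0.011, 0, 0],
    [0.15, -0.011, 0, 0],
    [0.15, -0.011, 0, 0],
    [0.15, -0.011, 0, 0]
  ]
}}

```text
time: 43.45
tool_pos: [0.4896, 0.1317, 0.0599]
tool_rot: [0.036, 0.707, 0.037, -0.705]
contact_force: [0.6, -0.1, -1.2]
gripper_width: 0.733
```

```bash
python3 - <<'E'
from h import *
st(); print(go(.489,.132,.0545))
E
```

```text
t 43.45 p [0.4896 0.1317 0.0599] yaw -84.08 F [ 0.6 -0.1 -1.2] w 62.6 q [ 0.12 -0.03  2.03 -0.    1.14  1.58]
(array([ 0.0054, -0.0004,  0.0006]), 0.0)
```

>>> {"op": "drive_tool", "data": {
  "plan": [
    [0.002, 0, 0, 0],
    [0.004, 0, 0, 0],
    [0.005, 0, 0, 0],
    [0.006, 0, 0, 0],
    [0.006, 0, 0, 0],
    [0.006, 0, 0, 0]
  ]
}}

```text
time: 44.05
tool_pos: [0.4888, 0.132, 0.0545]
tool_rot: [0.037, 0.706, 0.037, -0.706]
contact_force: [-5.5, -1.2, 11.3]
gripper_width: 0.729
```

>>> {"op": "drive_tool", "data": {
  "plan": [
    [0, 0, 0, 0],
    [0, 0, 0, 0],
    [0, 0, 0, 0],
    [0, 0, 0, 0],
    [-0.02, 0, 0, 0],
    [-0.06, 0, 0, 0],
    [-0.11, 0, 0, 0],
    [-0.16, 0, 0, 0],
    [-0.2, 0, 0, 0],
    [-0.2, 0, 0, 0],
    [-0.2, 0, 0, 0]
  ],
  "fingers": 0.076
}}

```text
time: 45.15
tool_pos: [0.4884, 0.1321, 0.2527]
tool_rot: [0.037, 0.707, 0.037, -0.706]
contact_force: [-0.8, 0.6, -0.6]
gripper_width: 0.889
```

```bash
python3 - <<'E'
from h import *
st(); a=viewer.grab_frame("wrist"); b=viewer.grab_frame("side"); cv2.imwrite("pics/w11.png",a); cv2.imwrite("pics/s11.png",b)
C=np.zeros((360,800,3),np.uint8); C[:360,:480]=cv2.resize(a,(480,360)); C[:320,480:]=cv2.resize(b[220:400,200:380],(320,320)); cv2.imwrite("pics/m11.png",C)
c=viewer.calibration("wrist"); t=np.linspace(0,6.28,300)
for z in(.084,.092):
  q=proj(c,np.c_[.489+.033*np.cos(t),.132+.033*np.sin(t),np.full(300,z)]); print(z,q.min(0).round(1),q.max(0).round(1))
E
```

```text
t 45.15 p [0.4884 0.1321 0.2527] yaw -84.04 F [-0.8  0.6 -0.6] w 75.9 q [ 0.12 -0.24  1.88  0.    1.5   1.58]
0.084 [277.6 168.6] [366.5 255.5]
0.092 [276.4 169.9] [367.7 258.9]
```

View pics/m11.png

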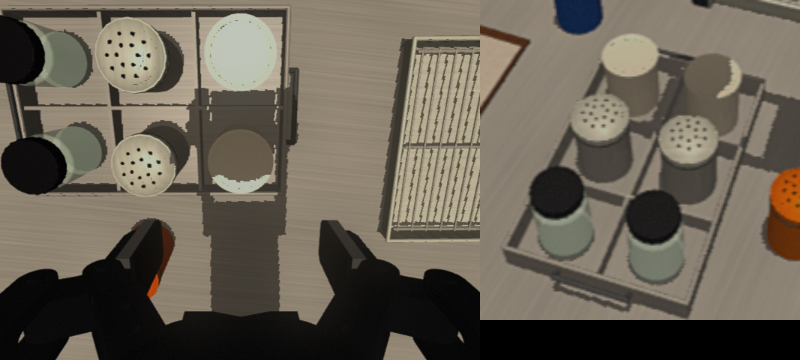

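```bash
python3 - <<'E'
from h import *
from plant import manip
c=viewer.calibration("wrist"); k=4/3
# front-wall and mid-divider rows at the tub column, to check x centring
f=onz(c,(241*k,193*k),.034); m=onz(c,(241*k,107*k),.0295); print("compartment x centre",((f+m)/2)[:2].round(4),"tub placed",(.489,.132))
manip.job_done(); st()
E
```

```text
compartment x centre [0.4873 0.1323] tub placed (0.489, 0.132)
the job is handed in; nothing more can be done
the job is handed in; nothing more can be done
```

The job is handed in: the shaker, jar and closed tub stand upright in the caddy's front row, each in front of its like. It took about 45 s of the 112 s; no verdict is reported.

- **Lid:** The first try jammed on the rim. It pressed to about 18 N and dragged the tub roughly 2 mm. I backed off, measured the tub again and lowered the lid onto it. It reached a hard stop at the computed home height. A press on top with about 12 N met the lid at 0.1148 m, against 0.1145 m expected, so it is home.
- **Placing:** The last pictures show all three upright in their compartments and the back row apparently undisturbed. I did not measure the back row again. The tub is within about 2 mm of its compartment centre. The shaker and jar were placed from one wrist-camera measurement of the caddy and checked only by eye.
- **Disagreements:**
    - The side camera's first positions differed from the top camera's by up to about 13 mm. I used the top and wrist cameras, which agreed to about 3 mm.
    - The top and wrist views of the caddy differed by about 7 mm in y. I used a compromise between them, nearer the wrist view.
    - The measured grip openings on the jar and lid read about 2 to 3 mm small.

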